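# Shut the tea brewer's sealed lid and select the two-cup key

### The arm

A 6-joint arm with a two-finger parallel gripper is mounted at the origin on the work surface. World frame = base frame: x ahead of the robot, y to its left, z up, the work surface at z = 0. Lengths are in m, angles in rad, forces in N, time in s.
With the tool pointing down it reaches from about 0.375 to 0.9 m from the base axis. Payload 3.1 kg.
Tool frame: the origin (TCP) lies midway between the tips of the shut fingers; the grasp point (between the pads) lies 19 mm behind it (env.grip_depth is the z of the grasp point in the tool frame, in m); z points along the fingers, y is the line along which they close (so a half turn about z gives the same grasp; the last joint's range is limited). The gripper opens to 87 mm and grips with 3 to 60 N. Pads are 19 mm wide; open, the fingers measure 117 mm over their backs; the gripper's body (75 mm by 190 mm) begins 51 mm behind the grasp point.
Start: joints at [-1.363, 0.527, 1.433, -0, 1.181, -0.178], TCP at [0.235, -0.579, 0.201] pointing down, gripper open.
Joint ranges: [-3.08, 3.08], [-0.75, 2.2], [0.22, 2.44], [-1.43, 4.57], [0, 2.65], [-2.85, 2.85]. Speed limits (rad/s): [2.79, 2.79, 3.14, 3.14, 3.14, 3.14].

### API

Orientations are given as a unit quaternion [x, y, z, w].
In Python, from rig import env gives the robot as it stands. The module is installed in compiled form; this text tells all that it offers.
- The arm moves only by the tool arm_command, never from a script. Its argument "steps" is a list of rows, each a list of 5 numbers: the shift along the tool's x, y, z each as a share of 0.6 m, from -1 to 1, then the turn about the tool's z as a share of 360 degrees, from -1 to 1, then the gripper command: -1 is fully open, 1 is shut, values between are in proportion. A call has 1 to 12 rows; each row is the pose to reach, as a shift and turn from the pose commanded when the call began, along the tool's axes at that moment, turning the shorter way round; what a row does not reach only later rows make up. A row lasts 1/8 s, in which the tool goes at most 62.5 mm and 10.7 degrees, less where a joint would pass 70% of its speed; a pose out of reach is approached as far as the arm can. A call with a number of a shift or a turn outside -1 to 1 is refused whole. A call with a gripper value outside its range is refused whole. The fingers move at their own pace and stop on an object; the grip force is fixed at half the most. Time passes only in rows, so rows that repeat a pose let the fingers close. It gives the time, the measured TCP pose, the force, the opening and the grip force at its end, in the units of the state.
- env.read_state(): the state, without advancing time (a new reading comes with each control period).
- env.capture(name): name is "side" or "top" or "wrist"; returns the picture (400x640x3 uint8, red, green, blue); there is no depth.
- env.get_calibration(name): a dict with "mtx" (3x3 intrinsics, pixels), "world_to_cam" (4x4, takes a point from world to camera coordinates). Camera axes: x right, y up, looking along -z (the intrinsics and any distortion apply to the point x, -y, -z); pixel columns grow to the right and rows downward; lengths in m; the calibration is good to about 2 mm. A picture is of the moment at which its call begins: read the wrist's pose just before it. get_calibration takes no time and is no camera call; for the wrist camera it gives the pose at the moment of the call.
- env.close_job(): hands the job in; it is judged then, once.
The state is a dict: "time_s": time; "joint_pos": joint angles; "qvel": joint speeds; "tau": joint torques, N m; "ee_pos": TCP position; "tool_rot": TCP orientation; "force": force on the tool from outside, world axes, zero at the start; "torque": the same for the moment, N m; "finger_gap": finger opening in m; "finger_force": force on a finger pad.
Only numpy, scipy, OpenCV 4.12 (cv2) and the standard library are available. Lean on these libraries where they do the work, as an engineer would, in place of code of your own. Each camera call takes 0.05 s, during which the arm holds its last target. There are 200 camera calls.

### The job

Get the tea brewer ready: push its open lid down against the rubber seal until the spring catch snaps over it and holds it shut, and then press the middle key of the three (two dots) fully in, so that it stays down and the key that was down pops up. Leave the two cups on its rack, the teapot, the lamp and the tea tin standing where they are.

Things in the scene. Friction and masses are not known exactly. Their poses are not given: they have to be found in the camera images.
- brewer: Fixed grey tea brewer, 234 deep (x), 310 wide (y), 264 mm high, front turned to the robot's right (yaw 1.0 to 2.0 rad). Origin on the bar below the lid hinge, mid width; own axes: -x out of its front, y towards its lid half (near the robot), z up. From the hinge line (z 172 mm) its deck slopes 30 degrees down towards -x for 178 mm; deck normal (-0.5, 0, 0.866) here.
- rack_edge (a point): Middle of the front lower edge of the steel wire cup rack that overhangs the deck from posts at the back: 75 mm in front of the hinge line, 252 mm up, 310 mm wide; top 264 mm; bars along y every 18 mm. Because of it, reach lid and keys with the tool leaning about 30 degrees, square to the deck: its tip pointing down and in under the rack.
- lid (a joint): Cream lid's hinge angle, rad: 0 flat on the deck, grows as its front edge swings up (0.52 is level). Starts at 0.35 to 0.7, stays where left. Meets catch at about 0.15 and seal at 0.09; resistance at the orange spot rises to about 10 N. Pushed right down to 0 the catch springs over it: released it stays near 0.015. Not caught, the seal lifts it back to about 0.09.
- catch_tip (a point): Tip of the spring catch, a steel wedge 36 mm wide in front of the lid, 135 to 159 mm down the slope from the hinge, up to 36 mm above the deck. It yields by itself as the lid's nose passes; do not press on it.
- lid_press (a point): Centre of an orange spot of 40 mm diameter on the lid's upper face: the place to push. The lid is 132 long down the slope, 126 wide, 14 mm thick, centred 78 mm to +y of the brewer's mid plane; this point is 105 mm from the hinge and 14 mm above the lid's underside. x axis from the free edge to the hinge, z out of the upper face.
- lid_hinge (a point): Middle of the lid's hinge axis (which runs along the brewer's y), 172 mm up, level with the lid's underside.
- key_one (a joint): Travel of the one-dot key, next to the lid, m: 0 up, about 0.0125 when locked down, 0.017 at the stop. It starts locked down.
- key_two (a joint): Travel of the middle key, two dots, m; same meaning; starts up. Pushed past about 0.013 it locks down and frees any other key; takes 3 to 8 N, then a firm stop at 0.017.
- key_three (a joint): Travel of the three-dot key, farthest from the lid, m; same meaning; starts up and must end up.
- key_two_top (a point): Centre of the top of the middle key. Keys are white, 64 mm long down the slope, 35 mm wide, 43 mm apart centre to centre along y, tops 24 mm above the deck when up; they move into the deck along its normal. z axis out of the key's top along that normal.
- cup_a: White espresso cup, 60 mm across, 55 mm high, loose on the brewer's cup rack; origin centre of its foot.
- cup_b: The same, second cup on the rack.
- teapot: Blue ceramic teapot, 190 mm over spout and handle, 123 mm high, loose on the bar; origin centre of its foot.
- lamp: Frosted glass battery lamp, 100 mm across, 162 mm high, loose on the bar; origin centre of its foot.
- tea_tin: Round tea tin, 84 mm across, 120 mm high, loose on the bar; origin centre of its foot.

How it is judged:
On the way, in this order (a step that is already met when the one before it is completed fails the run):
1. the lid is pushed shut while the middle key is still up (value of joint lid below 0.03 rad), for 0.2 s.
2. the middle key is down and the one-dot key has popped up (value of joint key_two above 0.009 m and value of joint key_one below 0.004 m), for 0.2 s.
At the end, for the whole second after the job is handed in: Released, the lid stays caught shut (within 0.03 rad), the middle key stays down (over 9 mm), and the other two keys are up (within 4 mm) (all of step 2 and value of joint lid below 0.03 rad and value of joint key_three below 0.004 m); the robot touches nothing.
It fails at once if a cup on the rack is shifted by more than 25 mm (distance of any of cup_a, cup_b from where it was at the start of the episode above 0.025 m).
It fails at once if the teapot, lamp or tea tin is shifted by more than 25 mm (distance of any of teapot, lamp, tea_tin from where it was at the start of the episode above 0.025 m).
It also fails if it takes over 45 s, if anything falls off the work surface, if the arm or the gripper's body presses on something with over 40 N, if the wrist force passes 120 N, or if a joint passes its speed limit or range.

## Working session

There is one attempt and no reset: what is moved stays moved. The work goes in short steps, Python scripts to look and compute and a tool call to move; the robot and the scene stay as the last step left them, time stands still between calls to the robot, and variables do not carry over. Pictures are saved under pics/ and viewed, at most 10 in all, crops included, and the job is handed in when it is done.

Besides the shell and the picture viewer there is one more tool, called as a command line: name --pt "numbers of a row" for each row, then --argument value for the rest. arm_command: Moves the arm, as the interface text tells. Its arguments: {"type":"object","properties":{"steps":{"type":"array"}},"required":["steps"]}

```bash
mkdir -p pics; python3 - <<'E'
from rig import env
import cv2,numpy as np
for n in("side","top"):
    im=env.capture(n); cv2.imwrite(f"pics/{n}0.png",im[:,:,::-1])
    c=env.get_calibration(n); print(n,np.round(c["mtx"],1).tolist(),np.round(c["world_to_cam"],3).tolist(), [k for k in c])
s=env.read_state();print(s["time_s"],s["ee_pos"],s["tool_rot"],s["force"])
E
```

```text
side [[366.5, 0.0, 319.3], [0.0, 366.5, 204.1], [0.0, 0.0, 1.0]] [[-0.168, 0.986, 0.01, 0.098], [-0.739, -0.132, 0.661, 0.331], [0.653, 0.104, 0.75, -1.789], [0.0, 0.0, 0.0, 1.0]] ['mtx', 'world_to_cam']
top [[494.0, 0.0, 316.6], [0.0, 494.0, 200.4], [0.0, 0.0, 1.0]] [[-0.021, -1.0, 0.002, -0.006], [0.98, -0.021, 0.198, -0.62], [-0.198, 0.006, 0.98, -1.793], [0.0, 0.0, 0.0, 1.0]] ['mtx', 'world_to_cam']
0.1 [ 0.23507016 -0.5783437   0.19969309] [ 9.81449623e-01  1.91717768e-01 -2.61882099e-05 -9.66589621e-04] [ 0.28984036 -0.90806997 -0.36063749]
```

View pics/side0.png

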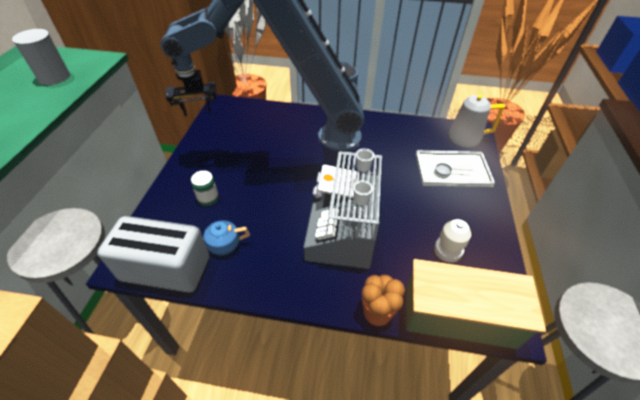

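View pics/top0.png

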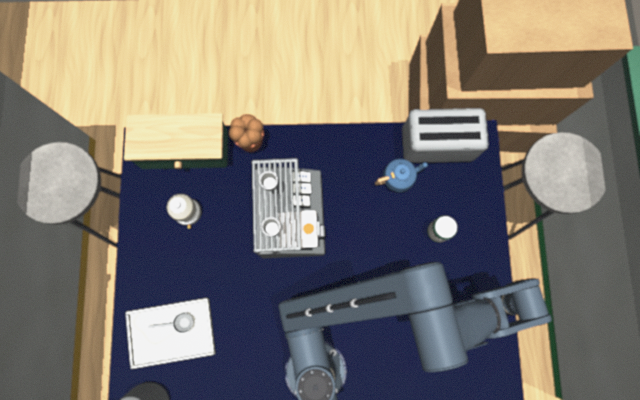

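The side view shows the brewer at about (345,205), with its keys near (326,223), the orange spot at (328,178), the tin at (204,187) and the teapot at (222,238). In the top view, the rack spans (253–298, 160–250), the keys are near (303,188) and the spot is at (309,229).

```bash
python3 - <<'E'
import cv2,numpy as np
a=cv2.imread("pics/top0.png")[150:265,240:340];b=cv2.imread("pics/side0.png")[145:275,295:395]
a=cv2.resize(a,None,fx=4,fy=4,interpolation=cv2.INTER_CUBIC);b=cv2.resize(b,None,fx=4,fy=4,interpolation=cv2.INTER_CUBIC)
o=np.zeros((520,800,3),np.uint8);o[:460,:400]=a;o[:520,400:]=b;cv2.imwrite("pics/crop.png",o)
E
```

```text
(no output)
```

View pics/crop.png

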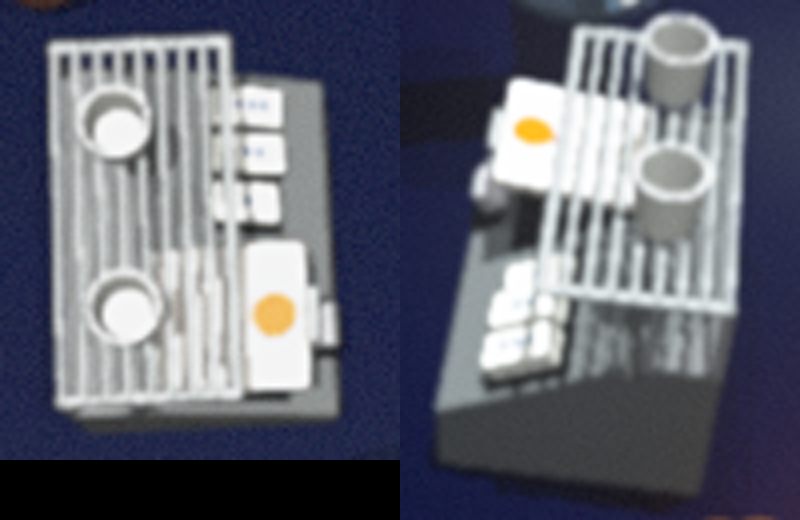

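```bash
cat > h.py <<'E'
from rig import env
import cv2,numpy as np
from scipy.optimize import least_squares
from scipy.spatial.transform import Rotation as R
def proj(n,P,c=None):
    c=c or env.get_calibration(n); P=np.atleast_2d(P)
    q=P@c["world_to_cam"][:3,:3].T+c["world_to_cam"][:3,3]
    u=np.c_[q[:,0],-q[:,1],-q[:,2]]@np.array(c["mtx"]).T
    return u[:,:2]/u[:,2:]
def b2w(p,B): # B=x,y,yaw
    return np.atleast_2d(p)@R.from_euler('z',B[2]).as_matrix().T+[B[0],B[1],0]
def orange(n):
    im=env.capture(n); hsv=cv2.cvtColor(im,cv2.COLOR_RGB2HSV)
    return im,cv2.inRange(hsv,(12,130,150),(25,255,255))
E
python3 - <<'E'
from h import *
T=[((-.075,.155,.264),(300,249.5)),((-.075,-.155,.264),(297.5,159.2)),((-.154,-.155,.083),(320.5,170.5)),((-.154,.155,.083),(324.5,253.7))]
S=[((-.075,.155,.264),(338.7,152)),((-.075,-.155,.264),(331,217.5)),((-.154,-.155,.083),(304.5,246.7))]
sp={}
for n,roi in(("top",(220,240,295,325)),("side",(165,190,315,340))):
    im=cv2.imread(f"pics/{n}0.png"); m=cv2.inRange(cv2.cvtColor(im,cv2.COLOR_BGR2HSV),(12,110,130),(28,255,255))
    r=roi; k=np.zeros_like(m);k[r[0]:r[1],r[2]:r[3]]=1; M=cv2.moments(m*k,True); sp[n]=np.array([M['m10']/M['m00'],M['m01']/M['m00']]);print(n,M['m00'],sp[n])
def lid(a): # lid press in brewer frame
    s=a-np.pi/6; return np.array([-.105*np.cos(s)-.014*np.sin(s),.078,.172+.105*np.sin(s)+.014*np.cos(s)])
cs={n:env.get_calibration(n) for n in("top","side")}
def f(v):
    B=v[:3];e=[]
    for n,L in(("top",T),("side",S)):
        e.append((proj(n,b2w([p for p,_ in L],B),cs[n])-[q for _,q in L]).ravel())
        e.append(2*(proj(n,b2w(lid(v[3]),B),cs[n])-sp[n]).ravel())
    return np.concatenate(e)
r=least_squares(f,[.7,.1,1.57,.5],loss='soft_l1');print(r.x,np.round(f(r.x),1))
B=r.x[:3]
print("lid",b2w(lid(r.x[3]),B),"hinge",b2w((0,.078,.172),B))
n=np.array([-.5,0,.866])
# key centre distance down slope unknown: project candidates
for d in(.08,.09,.1,.11,.12): print(d,proj("top",b2w(np.array([-d*.866,-.05,.172-d*.5])+n*.024,B)))
E
```

```text
top 68.0 [308.02941176 228.05882353]
side 44.0 [327.97727273 177.38636364]
[0.57003575 0.12064026 1.59925072 0.65805491] [-0.4 -0.2 -1.9 -1.1 -1.9  0.2 -1.6 -0.5  0.4  0.5  0.5 -1.5 -2.4 -0.9
 -0.3  0.9 -0.9 -0.1]
lid [[0.49508107 0.01253496 0.19994904]] hinge [[0.49206733 0.11842111 0.172     ]]
0.08 [[299.85943337 195.08223614]]
0.09 [[302.3163976  195.25645225]]
0.1 [[304.75953435 195.42968789]]
0.11 [[307.18896003 195.60195132]]
0.12 [[309.60478971 195.7732507 ]]
```

```bash
cat >> h.py <<'E'
B0=np.array([.570,.1206,1.599])
def rows(target,heading=None):
    s=env.read_state(); r=R.from_quat(s["tool_rot"]); M=r.as_matrix()
    d=M.T@(np.asarray(target)-s["ee_pos"])/.6
    h=np.arctan2(M[1,0],M[0,0]); t=0 if heading is None else -((heading-h+np.pi)%(2*np.pi)-np.pi)/(2*np.pi)
    print("t",s["time_s"],"ee",np.round(s["ee_pos"],4),"h",round(h,4),"zax",np.round(M[:,2],3),"F",np.round(s["force"],1),"shift",np.round(d,4),"turn",round(t,4))
E
python3 - <<'E'
from h import *
s=env.read_state();c=env.get_calibration("wrist");W=c["world_to_cam"];M=R.from_quat(s["tool_rot"]).as_matrix()
print("cam in tool",M.T@(-W[:3,:3].T@W[:3,3]-s["ee_pos"]),"look",M.T@-W[2,:3],c["mtx"])
rows([.48,-.10,.36],1.599)
rows([.48,-.06,.36],1.599)
E
```

```text
cam in tool [ 6.87108404e-02  3.17246253e-05 -1.84818887e-01] look [-0.24893231  0.00147406  0.96851976] [[320.49355081   0.         321.42644604]
 [  0.         320.49355081 195.98837323]
 [  0.           0.           1.        ]]
t 0.1 ee [ 0.2351 -0.5783  0.1997] h 0.3858 zax [-0.     0.002 -1.   ] F [ 0.3 -0.9 -0.4] shift [ 0.6783 -0.5855 -0.2658] turn -0.1931
t 0.1 ee [ 0.2351 -0.5783  0.1997] h 0.3858 zax [-0.     0.002 -1.   ] F [ 0.3 -0.9 -0.4] shift [ 0.7034 -0.6473 -0.2657] turn -0.1931
```

arm_command --pt "0 0 -0.2 0 0" --pt "0.68 -0.585 -0.266 -0.193 1" --pt "0.68 -0.585 -0.266 -0.193 1" --pt "0.68 -0.585 -0.266 -0.193 1" --pt "0.68 -0.585 -0.266 -0.193 1" --pt "0.68 -0.585 -0.266 -0.193 1" --pt "0.68 -0.585 -0.266 -0.193 1" --pt "0.68 -0.585 -0.266 -0.193 1" --pt "0.68 -0.585 -0.266 -0.193 1" --pt "0.68 -0.585 -0.266 -0.193 1" --pt "0.68 -0.585 -0.266 -0.193 1" --pt "0.68 -0.585 -0.266 -0.193 1"

```text
time_s: 1.6
ee_pos: [0.4806, -0.1004, 0.3596]
tool_rot: [0.697, 0.717, -0.001, -0.0]
force: [-0.2, -0.2, 0.1]
finger_gap: -0.0
finger_force: 0.0
```

```bash
python3 - <<'E'
from h import *
rows([.48,-.10,.36],1.599)
im=env.capture("wrist");cv2.imwrite("pics/w1.png",im[:,:,::-1])
c=env.get_calibration("wrist");np.savez("w1.npz",**c)
for p in [(-.075,.155,.264),(-.075,-.155,.264),(-.154,-.155,.083),(-.154,.155,.083)]: print(p,np.round(proj("wrist",b2w(p,B0),c)))
E
```

```text
t 1.6 ee [ 0.4806 -0.1004  0.3596] h 1.599 zax [-0.001 -0.    -1.   ] F [-0.2 -0.2  0.1] shift [ 0.0007 -0.001  -0.0006] turn 0.0
(-0.075, 0.155, 0.264) [[245.  14.]]
(-0.075, -0.155, 0.264) [[638.  13.]]
(-0.154, -0.155, 0.083) [[500. 115.]]
(-0.154, 0.155, 0.083) [[278. 115.]]
```

View pics/w1.png

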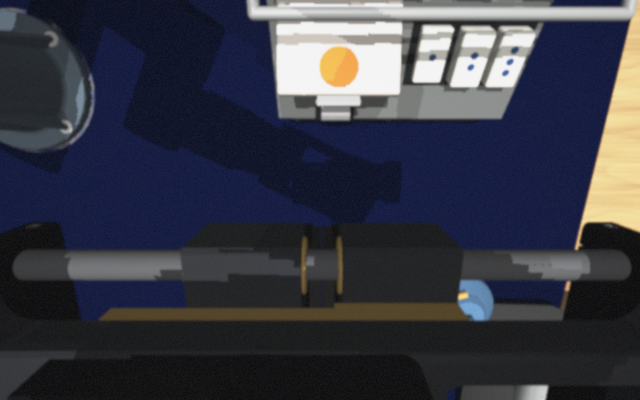

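Wrist view: deck front corners are at (279,121) and (502,119), the rack's front bar bottom is at row 20 (columns 247–635), and the spot is at (339,67). The two-dot key's front top edge is at row 86, columns 450–485.

```bash
python3 - <<'E'
from h import *
import numpy as np
W=dict(np.load("w1.npz"));cs={n:env.get_calibration(n) for n in("top","side")};cs["wrist"]=W
L={"top":[((-.075,.155,.264),(300,249.5)),((-.075,-.155,.264),(297.5,159.2)),((-.154,-.155,.083),(320.5,170.5)),((-.154,.155,.083),(324.5,253.7))],
"side":[((-.075,.155,.264),(338.7,152)),((-.075,-.155,.264),(331,217.5)),((-.154,-.155,.083),(304.5,246.7))],
"wrist":[((-.154,-.155,.083),(502,119.5)),((-.154,.155,.083),(279,121)),((-.075,.155,.258),(247,20)),((-.075,-.155,.258),(635,20))]}
im=cv2.imread("pics/w1.png");m=cv2.inRange(cv2.cvtColor(im,cv2.COLOR_BGR2HSV),(12,110,130),(28,255,255));m[110:]=0;m[:,:310]=0;m[:,370:]=0
M=cv2.moments(m,True);sw=(M['m10']/M['m00'],M['m01']/M['m00']);print(sw)
sp={"top":(308.5,228.5),"side":(328.4,177.8),"wrist":sw}
def lid(a):
    s=a-np.pi/6; return np.array([-.105*np.cos(s)-.014*np.sin(s),.078,.172+.105*np.sin(s)+.014*np.cos(s)])
w={"top":1.,"side":.7,"wrist":1.}
def f(v,raw=False):
    e=[]
    for n in L:
        e.append(w[n]*(proj(n,b2w([p for p,_ in L[n]],v),cs[n])-[q for _,q in L[n]]).ravel())
        e.append(w[n]*(proj(n,b2w(lid(v[3]),v),cs[n])-sp[n]).ravel())
    return np.concatenate(e)
r=least_squares(f,[.57,.12,1.6,.65],loss='soft_l1');v=r.x;print(v,np.round(f(v),1))
# ray from pixel into the deck-parallel plane at height h
def cast(px,h):
    Wm=W["world_to_cam"];K=W["mtx"];d=np.linalg.solve(K,[px[0],px[1],1]);d=Wm[:3,:3].T@[d[0],-d[1],-d[2]];o=-Wm[:3,:3].T@Wm[:3,3]
    Rb=R.from_euler('z',v[2]).as_matrix();o=Rb.T@(o-[v[0],v[1],0]);d=Rb.T@d
    n=np.array([-.5,0,.866]);p0=np.array([0,0,.172])+h*n;t=n@(p0-o)/(n@d);p=o+t*d
    q=p-p0;return np.round([q@[-.866,0,-.5],p[1],p[0],p[2]],4)
for px in[(450,86),(485,86)]:print("k2 front",cast(px,.024))
for px in[(413,82),(443,82)]:print("k1 front",cast(px,.0115))
for px in[(316,98),(360,98)]:print("catch",cast(px,.03))
print("deck front",cast((390,120),0))
np.save("B.npy",v)
E
```

```text
(338.5385266723116, 66.18204911092295)
[0.57095919 0.11748771 1.59803317 0.80924937] [ 0.5 -0.5 -0.9 -1.3 -1.   0.  -0.8 -0.7  0.2 -1.1 -0.2 -1.  -2.5 -0.6
 -0.9  0.7 -0.9 -2.4 -1.7 -2.  -0.3 -3.4  0.6  0.1 -3.9  0.   1.   0.6]
k2 front [ 0.12   -0.0614 -0.116   0.1328]
k2 front [ 0.1201 -0.1041 -0.116   0.1328]
k1 front [ 0.1208 -0.019  -0.1104  0.1216]
k1 front [ 0.1208 -0.0565 -0.1104  0.1216]
catch [ 0.1326  0.102  -0.1299  0.1317]
catch [ 0.1327  0.0478 -0.1299  0.1316]
deck front [ 0.1817 -0.0012 -0.1574  0.0811]
```

```bash
python3 - <<'E'
from h import *
v=np.load("B.npy");c=env.get_calibration("top");W=c["world_to_cam"];o=-W[:3,:3].T@W[:3,3]
for px in[(271.2,226),(268.5,179.5)]:
    d=np.linalg.solve(c["mtx"],[*px,1]);d=W[:3,:3].T@[d[0],-d[1],-d[2]];p=o+d*(.319-o[2])/d[2]
    print("cup in brewer",R.from_euler('z',-v[2]).apply(p-[v[0],v[1],0]))
rows(b2w([-.135,.120,.30],v)[0],v[2])
rows(b2w([-.120,.120,.22],v)[0],v[2])
E
```

```text
cup in brewer [0.01374938 0.08283624 0.319     ]
cup in brewer [ 0.01787782 -0.07025139  0.319     ]
t 1.65 ee [ 0.4805 -0.1009  0.3596] h 1.5977 zax [-0.001  0.    -1.   ] F [ 0.3 -0.4 -0.1] shift [ 0.1347 -0.0393  0.0993] turn -0.0001
t 1.65 ee [ 0.4805 -0.1009  0.3596] h 1.5977 zax [-0.001  0.    -1.   ] F [ 0.3 -0.4 -0.1] shift [ 0.1597 -0.0391  0.2327] turn -0.0001
```

arm_command --pt "0.135 -0.039 0.1 0 1" --pt "0.135 -0.039 0.1 0 1" --pt "0.158 -0.039 0.2 0 1" --pt "0.158 -0.039 0.27 0 1" --pt "0.158 -0.039 0.27 0 1"

```text
time_s: 2.28
ee_pos: [0.4521, -0.0066, 0.1956]
tool_rot: [0.698, 0.716, -0.002, -0.004]
force: [0.5, -1.4, 0.3]
finger_gap: 0.0004
finger_force: 0.0
```

```bash
python3 - <<'E'
from h import *
v=np.load("B.npy")
rows(b2w([-.121,.120,.127],v)[0],v[2])
im=env.capture("wrist");a=im[:,:,::-1]
b=env.capture("side")[:,:,::-1][100:220,260:420]
o=np.zeros((600,800,3),np.uint8);o[:250,:400]=cv2.resize(a,(400,250));o[:600,400:]=0;o[250:550,:400]=cv2.resize(b,(400,300),interpolation=cv2.INTER_CUBIC)
o[:400,400:]=cv2.resize(a[0:260,200:460],(400,400))
cv2.imwrite("pics/w2.png",o)
E
```

```text
t 2.275 ee [ 0.4521 -0.0066  0.1956] h 1.5964 zax [-0.008  0.002 -1.   ] F [ 0.5 -1.4  0.3] shift [-0.0005  0.0046  0.1143] turn -0.0003
```

View pics/w2.png

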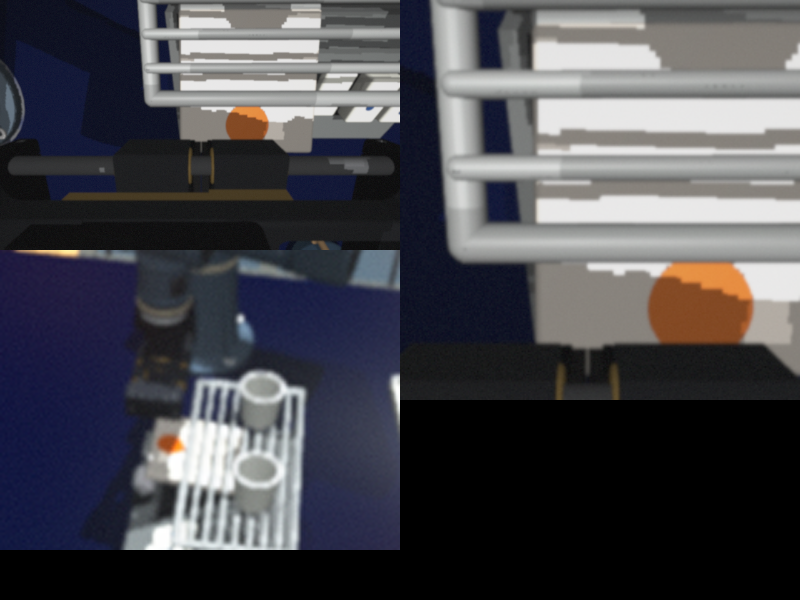

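The fingers are above the lid's robot-side strip, clear of the rack front bar (row about 168). The spot is to their right, so I'm descending.

arm_command --pt "0 0.003 0.03 0 1" --pt "0 0.003 0.06 0 1" --pt "0 0.003 0.085 0 1" --pt "0 0.003 0.1 0 1" --pt "0 0.003 0.1 0 1"

```text
time_s: 3.0
ee_pos: [0.4577, -0.0067, 0.1389]
tool_rot: [0.698, 0.717, 0.0, 0.001]
force: [0.4, -1.7, -0.2]
finger_gap: 0.0001
finger_force: 0.0
```

arm_command --pt "0 0 0.005 0 1" --pt "0 0 0.01 0 1" --pt "0 0 0.015 0 1" --pt "0 0 0.02 0 1" --pt "0 0 0.02 0 1"

```text
time_s: 3.62
ee_pos: [0.4567, -0.0061, 0.1258]
tool_rot: [0.697, 0.717, -0.0, -0.0]
force: [-0.5, 0.3, 0.8]
finger_gap: 0.0006
finger_force: 0.0
```

```bash
python3 - <<'E'
from h import *
v=np.load("B.npy")
rows(b2w([-.121,.120,.127],v)[0],v[2])
im=env.capture("wrist");a=im[:,:,::-1]
cv2.imwrite("pics/w3.png",a)
E
```

```text
t 3.625 ee [ 0.4567 -0.0061  0.1258] h 1.5985 zax [-0.001  0.    -1.   ] F [-0.5  0.3  0.8] shift [-0.0009 -0.004  -0.0019] turn 0.0001
```

View pics/w3.png

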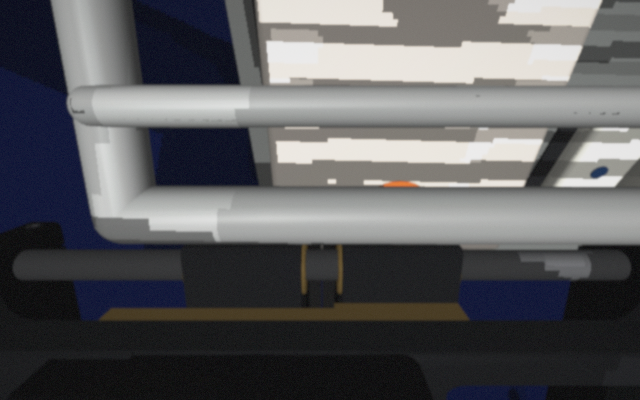

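The rack bar's lower edge is at row 242, just inside the gripper and not touching it. There is no load yet, so I'm continuing down.

arm_command --pt "0 0 0.004 0 1" --pt "0 0 0.008 0 1" --pt "0 0 0.008 0 1"

```text
time_s: 4.05
ee_pos: [0.4569, -0.0061, 0.1212]
tool_rot: [0.697, 0.717, -0.0, -0.0]
force: [0.1, -0.2, -0.4]
finger_gap: 0.0001
finger_force: 0.0
```

arm_command --pt "0 0 0.004 0 1" --pt "0 0 0.008 0 1" --pt "0 0 0.008 0 1"

```text
time_s: 4.42
ee_pos: [0.457, -0.0062, 0.1165]
tool_rot: [0.697, 0.717, 0.0, 0.0]
force: [0.3, 0.7, 1.6]
finger_gap: 0.0006
finger_force: 0.4
```

```bash
python3 - <<'E'
from h import *
v=np.load("B.npy")
rows(b2w([-.121,.120,.127],v)[0],v[2])
a=env.capture("wrist")[:,:,::-1]
b=env.capture("side")[:,:,::-1][130:230,290:390];t=env.capture("top")[:,:,::-1][150:265,240:340]
o=np.zeros((600,800,3),np.uint8);o[:300,:400]=cv2.resize(a[100:340],(400,300))[:300];o[:400,400:]=cv2.resize(b,(400,400),interpolation=cv2.INTER_CUBIC);o[300:,:260]=cv2.resize(t,(260,300),interpolation=cv2.INTER_CUBIC)
cv2.imwrite("pics/w4.png",o)
E
```

```text
t 4.425 ee [ 0.457  -0.0062  0.1165] h 1.5984 zax [ 0. -0. -1.] F [0.3 0.7 1.6] shift [-0.0008 -0.0046 -0.0175] turn 0.0001
```

View pics/w4.png

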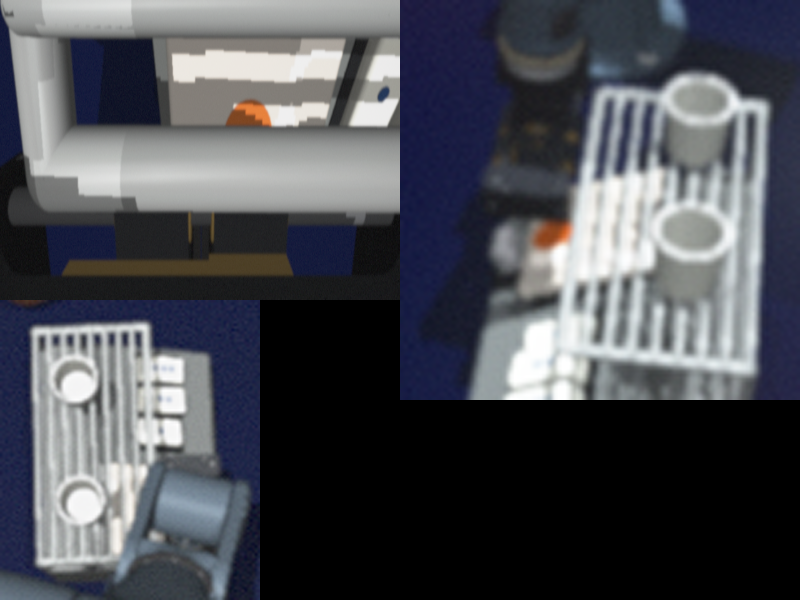

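```bash
python3 - <<'E'
from h import *
v=np.load("B.npy")
def lid(a):
    s=a-np.pi/6; return np.array([-.105*np.cos(s)-.014*np.sin(s),.078,.172+.105*np.sin(s)+.014*np.cos(s)])
for a in(0,.1,.2,.3,.4,.7):print(a,np.round(proj("side",b2w(lid(a),v)),1),np.round(proj("wrist",b2w(lid(a)+[.017,0,.01],v)),0))
m=orange("side")[1][175:200,310:345]
M=cv2.moments(m,True);print(M['m00'],M['m10']/M['m00']+310,M['m01']/M['m00']+175,np.argwhere(m).min(0)+[175,310],np.argwhere(m).max(0)+[175,310])
E
```

```text
0 [[332.1 191.1]] [[399. 144.]]
0.1 [[330.5 189.1]] [[404. 159.]]
0.2 [[329.3 187. ]] [[409. 173.]]
0.3 [[328.2 184.9]] [[415. 188.]]
0.4 [[327.4 182.8]] [[422. 202.]]
0.7 [[326.7 176.5]] [[454. 243.]]Traceback (most recent call last):
  File "<stdin>", line 7, in <module>
ZeroDivisionError: float division by zero
```

```bash
cat >> h.py <<'E'
def lid(a,l=.105,y=.078):
    s=a-np.pi/6; return np.array([-l*np.cos(s)+.014*np.sin(s),y,.172+l*np.sin(s)+.014*np.cos(s)])
E
python3 - <<'E'
from h import *
W=dict(np.load("w1.npz"));cs={n:env.get_calibration(n) for n in("top","side")};cs["wrist"]=W
L={"top":[((-.075,.155,.264),(300,249.5)),((-.075,-.155,.264),(297.5,159.2)),((-.154,-.155,.083),(320.5,170.5)),((-.154,.155,.083),(324.5,253.7))],
"side":[((-.075,.155,.264),(338.7,152)),((-.075,-.155,.264),(331,217.5)),((-.154,-.155,.083),(304.5,246.7))],
"wrist":[((-.154,-.155,.083),(502,119.5)),((-.154,.155,.083),(279,121)),((-.075,.155,.255),(247,20)),((-.075,-.155,.255),(635,20))]}
sp={"top":(308.5,228.5),"side":(328.4,177.8),"wrist":(338.5,66.2)}
w={"top":.7,"side":.5,"wrist":1.}
def f(v):
    e=[]
    for n in L:
        e.append(w[n]*(proj(n,b2w([p for p,_ in L[n]],v),cs[n])-[q for _,q in L[n]]).ravel())
        e.append(w[n]*(proj(n,b2w(lid(v[3]),v),cs[n])-sp[n]).ravel())
    return np.concatenate(e)
v=least_squares(f,[.57,.12,1.6,.65],loss='soft_l1').x;print(v,np.round(f(v),1));np.save("B.npy",v)
for a in(0,.1,.2,.3):print(a,np.round(proj("side",b2w(lid(a),v)),1),np.round(proj("wrist",b2w(lid(a,.085),v)),0),"nose",lid(a,.132))
s=env.read_state();print(R.from_euler('z',-v[2]).apply(s["ee_pos"]-[v[0],v[1],0]))
E
```

```text
[0.5711364  0.11801335 1.59890189 0.64420901] [ 0.2 -0.4 -0.8 -1.  -0.9 -0.  -0.6 -0.5 -0.4 -0.3 -0.1 -0.7 -1.7 -0.4
 -0.6  0.5 -0.3  0.  -1.4 -2.5 -0.  -3.7  1.8  0.6 -6.9  0.2  0.4  0.1]
0 [[328.4 190.8]] [[398. 170.]] nose [-0.12131535  0.078       0.11812436]
0.1 [[327.6 188.8]] [[402. 178.]] nose [-0.12608787  0.078       0.13050484]
0.2 [[327.  186.8]] [[406. 186.]] nose [-0.12960056  0.078       0.14329992]
0.3 [[326.6 184.8]] [[411. 192.]] nose [-0.13181833  0.078       0.15638177]
[-0.12094412  0.11760501  0.11653124]
```

arm_command --pt "0 0 0.004 0 1" --pt "0 0 0.004 0 1"

```text
time_s: 4.88
ee_pos: [0.4571, -0.0061, 0.1141]
tool_rot: [0.697, 0.717, 0.0, 0.0]
force: [0.1, -0.1, 2.0]
finger_gap: 0.0005
finger_force: 0.8
```

arm_command --pt "0 0 0.004 0 1" --pt "0 0 0.004 0 1"

```text
time_s: 5.12
ee_pos: [0.4572, -0.006, 0.112]
tool_rot: [0.697, 0.717, 0.0, 0.0]
force: [-0.2, 1.0, 4.5]
finger_gap: 0.0004
finger_force: 2.0
```

arm_command --pt "0 0 0.004 0 1" --pt "0 0 0.004 0 1"

```text
time_s: 5.38
ee_pos: [0.4572, -0.006, 0.1097]
tool_rot: [0.697, 0.717, 0.0, 0.0]
force: [-0.7, 0.9, 5.4]
finger_gap: 0.0006
finger_force: 2.2
```

arm_command --pt "0 0 0.004 0 1" --pt "0 0 0.004 0 1"

```text
time_s: 5.62
ee_pos: [0.4573, -0.006, 0.1074]
tool_rot: [0.697, 0.717, 0.0, 0.0]
force: [1.0, 1.5, 5.4]
finger_gap: 0.0006
finger_force: 2.3
```

arm_command --pt "0 0 0.004 0 1" --pt "0 0 0.004 0 1"

```text
time_s: 5.88
ee_pos: [0.4574, -0.0061, 0.105]
tool_rot: [0.697, 0.717, 0.0, 0.0]
force: [0.0, 0.5, 5.5]
finger_gap: 0.0004
finger_force: 2.3
```

arm_command --pt "0 0 0.004 0 1" --pt "0 0 0.004 0 1"

```text
time_s: 6.12
ee_pos: [0.4575, -0.0061, 0.1026]
tool_rot: [0.697, 0.717, 0.0, 0.0]
force: [-0.6, 0.3, 6.2]
finger_gap: 0.0003
finger_force: 2.5
```

```bash
python3 - <<'E'
from h import *
a=env.capture("wrist")[:,:,::-1]
b=env.capture("side")[:,:,::-1][155:225,295:365]
o=np.zeros((600,800,3),np.uint8);o[:250,:400]=cv2.resize(a,(400,250));o[:400,400:]=cv2.resize(b,(400,400),interpolation=cv2.INTER_CUBIC)
o[260:510,:400]=cv2.resize(np.clip(a[225:325,240:400]*3.,0,255).astype(np.uint8),(400,250))
cv2.imwrite("pics/w5.png",o)
E
```

```text
(no output)
```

View pics/w5.png

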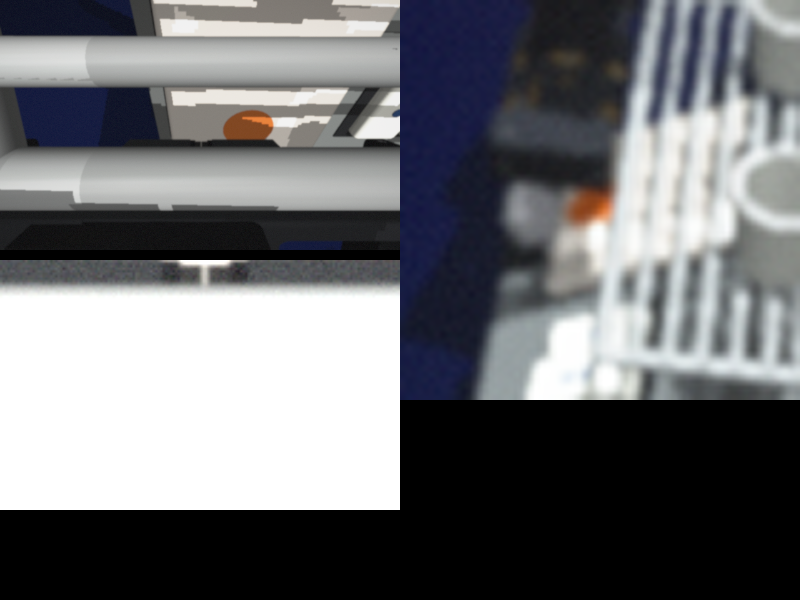

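```bash
python3 - <<'E'
from h import *
v=np.load("B.npy");rows(b2w([-.121,.12,.1],v)[0])
for a in(-.05,0,.05,.1,.2):print(a,np.round(proj("side",b2w(lid(a),v)),1),np.round(proj("wrist",b2w(lid(a),v)),0))
for l in (.115,.125,.132,.15): print(l,np.round(proj("wrist",b2w(lid(0,l,.118),v))), lid(0,l))
E
```

```text
t 6.225 ee [ 0.4575 -0.0062  0.1026] h 1.5983 zax [ 0.001 -0.    -1.   ] F [0.8 1.6 5.1] shift [-0.0001 -0.0049  0.0044] turn 0
-0.05 [[329.  191.7]] [[395. 199.]]
0 [[328.4 190.8]] [[397. 205.]]
0.05 [[328.  189.8]] [[399. 212.]]
0.1 [[327.6 188.8]] [[401. 218.]]
0.2 [[327.  186.8]] [[407. 231.]]
0.115 [[318. 219.]] [-0.10659292  0.078       0.12662436]
0.125 [[318. 231.]] [-0.11525318  0.078       0.12162436]
0.132 [[318. 238.]] [-0.12131535  0.078       0.11812436]
0.15 [[319. 257.]] [-0.13690381  0.078       0.10912436]
```

arm_command --pt "0 0 0.004 0 1" --pt "0 0 0.004 0 1"

```text
time_s: 6.48
ee_pos: [0.4576, -0.0061, 0.1015]
tool_rot: [0.697, 0.717, 0.001, 0.001]
force: [-2.4, 1.2, 18.7]
finger_gap: 0.0006
finger_force: 7.5
```

arm_command --pt "0 0 0.004 0 1" --pt "0 0 0.004 0 1"

```text
time_s: 6.72
ee_pos: [0.4578, -0.006, 0.1008]
tool_rot: [0.697, 0.717, 0.001, 0.001]
force: [-5.9, 2.0, 35.0]
finger_gap: 0.0005
finger_force: 14.6
```

arm_command --pt "0 0 0.003 0 1" --pt "0 0 0.003 0 1"

```text
time_s: 6.98
ee_pos: [0.4579, -0.0059, 0.1004]
tool_rot: [0.697, 0.717, 0.001, 0.002]
force: [-6.9, 2.6, 48.5]
finger_gap: 0.0003
finger_force: 20.0
```

arm_command --pt "0 0 -0.05 0 1" --pt "-0.01 0 -0.15 0 1" --pt "-0.1 0 -0.3 0 1" --pt "-0.19 0 -0.41 0 1" --pt "-0.19 0 -0.41 0 1" --pt "-0.19 0 -0.41 0 1"

```text
time_s: 7.72
ee_pos: [0.4623, -0.1235, 0.3452]
tool_rot: [0.698, 0.716, 0.001, 0.005]
force: [-0.2, -0.4, -0.6]
finger_gap: 0.0003
finger_force: 0.0
```

```bash
python3 - <<'E'
from h import *
v=np.load("B.npy");rows(b2w([-.121,.12,.1],v)[0])
c=env.get_calibration("wrist");im=env.capture("wrist");np.savez("w2.npz",**c);cv2.imwrite("pics/w6raw.png",im[:,:,::-1])
m=cv2.inRange(cv2.cvtColor(im,cv2.COLOR_RGB2HSV),(10,110,110),(28,255,255));n,l,st,ce=cv2.connectedComponentsWithStats(m)
print([(s[4],c_) for s,c_ in zip(st[1:],ce[1:]) if s[4]>100])
for a in(0,.015,.05,.09,.15):print(a,np.round(proj("wrist",b2w(lid(a),v),c),1))
cv2.imwrite("pics/w6.png",cv2.resize(im[0:150,220:560,::-1],None,fx=2.3,fy=2.3,interpolation=cv2.INTER_CUBIC))
E
```

```text
t 7.725 ee [ 0.4623 -0.1235  0.3452] h 1.5952 zax [ 0.008 -0.005 -1.   ] F [-0.2 -0.4 -0.6] shift [ 0.1978 -0.0113  0.4076] turn 0
[(np.int32(936), array([351.24465812,  45.93589744])), (np.int32(152), array([302.82894737, 262.67105263]))]
0 [[351.2  46.5]]
0.015 [[351.3  46.9]]
0.05 [[351.6  47.5]]
0.09 [[351.9  48.1]]
0.15 [[352.4  48.8]]
```

View pics/w6.png

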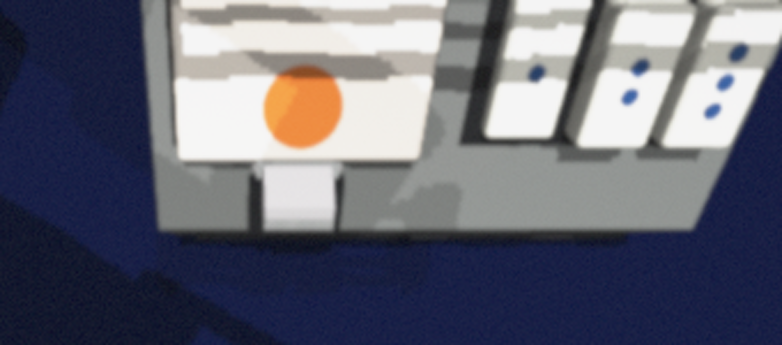

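The lid looks shut, with the catch over its nose and the spot at (351,46), matching an angle of about 0. The two-dot key's front edge spans columns 578–650 at row 146 of the crop.

```bash
cat >> h.py <<'E'
def cast(px,h,W,v):
    Wm=W["world_to_cam"];d=np.linalg.solve(W["mtx"],[px[0],px[1],1]);d=Wm[:3,:3].T@[d[0],-d[1],-d[2]];o=-Wm[:3,:3].T@Wm[:3,3]
    Rb=R.from_euler('z',v[2]).as_matrix();o=Rb.T@(o-[v[0],v[1],0]);d=Rb.T@d
    n=np.array([-.5,0,.866]);p0=np.array([0,0,.172])+h*n;t=n@(p0-o)/(n@d);p=o+t*d
    q=p-p0;return np.round([q@[-.866,0,-.5],p[1],p[0],p[2]],4)
E
python3 - <<'E'
from h import *
v=np.load("B.npy");W=dict(np.load("w2.npz"));g=lambda x,y:(x/2.3+220,y/2.3)
for nme,p,h in[("k2L",g(578,146),.024),("k2R",g(650,146),.024),("k3L",g(662,146),.024),("k1L",g(487,136),.0115),("k1R",g(552,138),.0115),("lidL",g(180,160),.014),("lidR",g(418,160),.014),("deckL",g(158,231),0),("deckR",g(693,229),0)]:print(nme,cast(p,h,W,v))
s=proj("side",b2w([lid(0),lid(.09)],v));m=orange("side")[1];im=env.capture("side");hs=cv2.cvtColor(im,cv2.COLOR_RGB2HSV);m=cv2.inRange(hs,(10,110,130),(28,255,255))[180:200,318:340];M=cv2.moments(m,True);print(s,M['m00'],M['m10']/M['m00']+318,M['m01']/M['m00']+180)
rows(b2w([-.135,-.083,.30],v)[0],v[2]);rows(b2w([-.118,-.083,.15],v)[0],v[2])
E
```

```text
k2L [ 0.1206 -0.0618 -0.1164  0.1325]
k2R [ 0.1207 -0.0984 -0.1165  0.1324]
k3L [ 0.1207 -0.1045 -0.1165  0.1324]
k1L [ 0.1205 -0.019  -0.1101  0.1217]
k1R [ 0.1216 -0.053  -0.111   0.1212]
lidL [ 0.1315  0.1398 -0.1209  0.1184]
lidR [ 0.1319  0.0152 -0.1212  0.1182]
deckL [ 0.1793  0.1555 -0.1553  0.0823]
deckR [ 0.1793 -0.1572 -0.1552  0.0824]
[[328.44715524 190.79042207]
 [327.6506776  189.03145029]] 37.0 328.4054054054054 190.21621621621622
t 7.875 ee [ 0.4589 -0.1193  0.3402] h 1.5982 zax [-0.003  0.002 -1.   ] F [-0.5  0.2  0.2] shift [0.1653 0.3365 0.0663] turn -0.0001
t 7.875 ee [ 0.4589 -0.1193  0.3402] h 1.5982 zax [-0.003  0.002 -1.   ] F [-0.5  0.2  0.2] shift [0.1932 0.3372 0.3163] turn -0.0001
```

arm_command --pt "0 0.2 0 0 1" --pt "0.1 0.332 0.05 0 1" --pt "0.165 0.332 0.066 0 1" --pt "0.165 0.332 0.15 0 1" --pt "0.193 0.332 0.25 0 1" --pt "0.193 0.332 0.316 0 1" --pt "0.193 0.332 0.316 0 1" --pt "0.193 0.332 0.316 0 1"

```text
time_s: 8.88
ee_pos: [0.6564, 0.0015, 0.1526]
tool_rot: [0.697, 0.717, 0.0, 0.0]
force: [0.8, -0.5, 0.4]
finger_gap: 0.0
finger_force: 0.0
```

```bash
python3 - <<'E'
from h import *
v=np.load("B.npy");rows(b2w([-.110,-.080,.15],v)[0],v[2])
im=env.capture("wrist");c=env.get_calibration("wrist")
for d,y,h in((.1205,-.0625,.024),(.1205,-.0975,.024)):
  p=np.array([-.866*d-.5*h,y,.172-.5*d+.866*h]);print(np.round(proj("wrist",b2w(p,v),c)))
print("tcp px",proj("wrist",env.read_state()["ee_pos"],c),"rack front",proj("wrist",b2w([-.075,-.08,.252],v),c))
cv2.imwrite("pics/w7.png",im[:,:,::-1])
E
```

```text
t 8.875 ee [0.6564 0.0015 0.1526] h 1.5991 zax [ 0.001 -0.    -1.   ] F [ 0.8 -0.5  0.4] shift [ 0.0148 -0.0033  0.0044] turn 0.0
[[290. 213.]]
[[341. 213.]]
tcp px [[319.98828098 228.17988921]] rack front [[309.63552087 201.09104453]]
```

View pics/w7.png

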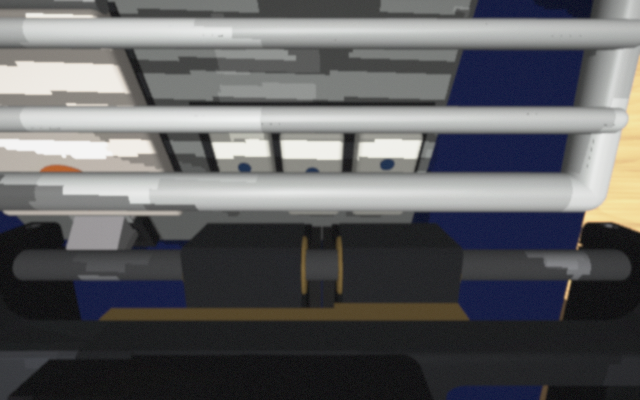

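The three keys sit at columns 215–420 under the rack, with the middle key (285–340) in line with the shut fingers at column 321. The gripper stays in front of the rack bar (row 210). I'm edging inward.

arm_command --pt "0.005 -0.003 0 0 1" --pt "0.01 -0.003 0 0 1" --pt "0.01 -0.003 0 0 1"

```text
time_s: 9.3
ee_pos: [0.6543, 0.0072, 0.153]
tool_rot: [0.697, 0.717, 0.0, 0.001]
force: [-0.9, -0.2, 0.0]
finger_gap: 0.0004
finger_force: 0.0
```

arm_command --pt "0.0025 0 0 0 1" --pt "0.005 0 0 0 1" --pt "0.005 0 0 0 1"

```text
time_s: 9.68
ee_pos: [0.6542, 0.0071, 0.1528]
tool_rot: [0.697, 0.717, -0.001, 0.002]
force: [-2.3, -8.0, 3.6]
finger_gap: 0.0001
finger_force: 3.8
```

arm_command --pt "0.0025 0 0 0 1" --pt "0.005 0 0 0 1" --pt "0.005 0 0 0 1"

```text
time_s: 10.05
ee_pos: [0.6542, 0.0067, 0.153]
tool_rot: [0.697, 0.717, -0.003, 0.003]
force: [-3.3, -16.2, 3.9]
finger_gap: 0.0005
finger_force: 7.8
```

arm_command --pt "-0.014 0 0 0 1" --pt "-0.014 0 0.012 0 1" --pt "-0.014 0 0.022 0 1" --pt "-0.014 0 0.022 0 1"

```text
time_s: 10.55
ee_pos: [0.6533, 0.0056, 0.1375]
tool_rot: [0.697, 0.717, -0.001, -0.001]
force: [0.1, -0.8, 0.1]
finger_gap: 0.0001
finger_force: 0.0
```

arm_command --pt "0.003 0 0 0 1" --pt "0.006 0 0 0 1" --pt "0.006 0 0 0 1"

```text
time_s: 10.92
ee_pos: [0.6542, 0.0081, 0.1389]
tool_rot: [0.697, 0.717, -0.0, 0.0]
force: [-0.2, -0.7, -0.4]
finger_gap: 0.0002
finger_force: 0.0
```

arm_command --pt "0.003 0 0 0 1" --pt "0.006 0 0 0 1" --pt "0.006 0 0 0 1"

```text
time_s: 11.3
ee_pos: [0.6543, 0.0081, 0.1391]
tool_rot: [0.696, 0.718, -0.002, 0.003]
force: [-0.0, -10.5, -0.2]
finger_gap: 0.0005
finger_force: 0.0
```

arm_command --pt "-0.006 0 0 0 1" --pt "-0.006 0 0.007 0 1" --pt "-0.006 0 0.014 0 1" --pt "-0.006 0 0.014 0 1"

```text
time_s: 11.8
ee_pos: [0.6538, 0.0082, 0.1298]
tool_rot: [0.697, 0.717, -0.0, -0.0]
force: [0.2, -3.6, -1.8]
finger_gap: 0.0003
finger_force: 0.0
```

arm_command --pt "0 0 0.006 0 1" --pt "0 0 0.006 0 1"

```text
time_s: 12.05
ee_pos: [0.654, 0.0082, 0.1264]
tool_rot: [0.697, 0.717, -0.0, 0.0]
force: [-0.1, -3.3, -1.5]
finger_gap: 0.0003
finger_force: 0.0
```

arm_command --pt "0 0 0.006 0 1" --pt "0 0 0.006 0 1"

```text
time_s: 12.3
ee_pos: [0.654, 0.0082, 0.1228]
tool_rot: [0.697, 0.717, -0.0, -0.0]
force: [1.0, -3.1, -1.0]
finger_gap: 0.0007
finger_force: 0.0
```

arm_command --pt "0 0 0.006 0 1" --pt "0 0 0.006 0 1"

```text
time_s: 12.55
ee_pos: [0.654, 0.0091, 0.1194]
tool_rot: [0.697, 0.717, 0.0, -0.0]
force: [0.4, -0.5, 0.6]
finger_gap: 0.0001
finger_force: 0.5
```

arm_command --pt "0 0 0.006 0 1" --pt "0 0 0.012 0 1" --pt "0 0 0.012 0 1"

```text
time_s: 12.92
ee_pos: [0.6545, 0.0089, 0.1129]
tool_rot: [0.697, 0.717, 0.001, 0.0]
force: [0.2, -0.1, 3.9]
finger_gap: 0.0004
finger_force: 1.2
```

arm_command --pt "0 0 0.005 0 1" --pt "0 0 0.01 0 1" --pt "0 0 0.01 0 1"

```text
time_s: 13.3
ee_pos: [0.6536, 0.0083, 0.1056]
tool_rot: [0.697, 0.717, -0.0, -0.0]
force: [0.7, 0.4, 0.1]
finger_gap: 0.0001
finger_force: 0.5
```

arm_command --pt "0 0 0.005 0 1" --pt "0 0 0.005 0 1"

```text
time_s: 13.55
ee_pos: [0.6538, 0.0083, 0.103]
tool_rot: [0.697, 0.717, -0.0, -0.0]
force: [-0.1, -0.7, 1.6]
finger_gap: 0.0009
finger_force: 1.0
```

arm_command --pt "0 0 0.005 0 1" --pt "0 0 0.005 0 1"

```text
time_s: 13.8
ee_pos: [0.654, 0.0083, 0.1002]
tool_rot: [0.697, 0.717, -0.0, 0.0]
force: [0.2, 0.5, 1.9]
finger_gap: 0.0009
finger_force: 1.1
```

arm_command --pt "0 0 0.005 0 1" --pt "0 0 0.005 0 1"

```text
time_s: 14.05
ee_pos: [0.6543, 0.0083, 0.0988]
tool_rot: [0.697, 0.717, 0.0, 0.0]
force: [-2.0, 0.3, 8.8]
finger_gap: 0.0005
finger_force: 3.7
```

arm_command --pt "0 0 0.005 0 1" --pt "0 0 0.005 0 1"

```text
time_s: 14.3
ee_pos: [0.6545, 0.0084, 0.0981]
tool_rot: [0.697, 0.717, 0.001, 0.001]
force: [-4.9, 0.5, 19.2]
finger_gap: 0.0006
finger_force: 7.9
```

arm_command --pt "-0.005 0 -0.04 0 1" --pt "-0.02 0 -0.1 0 1" --pt "-0.1 0 -0.2 0 1" --pt "-0.2 0 -0.35 0 1" --pt "-0.2 0 -0.41 0 1" --pt "-0.2 0 -0.41 0 1" --pt "-0.2 0 -0.41 0 1"

```text
time_s: 15.18
ee_pos: [0.6582, -0.1129, 0.3425]
tool_rot: [0.698, 0.716, 0.001, 0.002]
force: [-1.0, 0.6, -0.7]
finger_gap: 0.0007
finger_force: 0.0
```

```bash
python3 - <<'E'
from h import *
v=np.load("B.npy");rows(b2w([-.121,.12,.1],v)[0])
c=env.get_calibration("wrist");im=env.capture("wrist")
for k,y in((1,-.037),(2,-.080),(3,-.123)):
  for h in(.024,.0115):
    P=np.array([[-.866*d-.5*h,y,.172-.5*d+.866*h] for d in np.arange(.10,.14,.001)])
    px=proj("wrist",b2w(P,v),c); g=[int(im[int(round(r)),int(round(x))].mean()) if 0<=r<400 and 0<=x<640 else -1 for x,r in px]
    print(k,h,np.round(px[20]),g)
    if h==.024:
      x0=int(px[20][0]); r0=int(px[20][1]); print("  col rows",r0-14,[int(a) for a in im[r0-14:r0+10,x0-4:x0+5].mean((1,2))])
m=cv2.inRange(cv2.cvtColor(im,cv2.COLOR_RGB2HSV),(10,110,110),(28,255,255));n,l,st,ce=cv2.connectedComponentsWithStats(m)
print([(s[4],c_) for s,c_ in zip(st[1:],ce[1:]) if s[4]>100]);print(proj("wrist",b2w([lid(0),lid(.09)],v),c))
E
```

```text
t 15.175 ee [ 0.6582 -0.1129  0.3425] h 1.5969 zax [ 0.005 -0.002 -1.   ] F [-1.   0.6 -0.7] shift [ 0.1872 -0.3364  0.4023] turn 0
1 0.024 [281.  68.] [243, 243, 243, 243, 243, 243, 243, 243, 243, 243, 243, 243, 243, 243, 243, 243, 243, 243, 241, 228, 228, 181, 121, 92, 90, 100, 120, 120, 135, 141, 141, 142, 138, 138, 133, 124, 120, 119, 119, 121, 121]
  col rows 54 [243, 243, 243, 243, 243, 243, 243, 243, 243, 243, 243, 243, 243, 240, 227, 181, 122, 93, 89, 99, 119, 135, 140, 140]
1 0.0115 [282.  64.] [243, 243, 243, 243, 243, 243, 243, 243, 243, 243, 243, 243, 243, 243, 243, 243, 243, 243, 243, 243, 243, 243, 243, 241, 241, 228, 180, 122, 94, 88, 88, 100, 119, 134, 140, 140, 141, 141, 139, 132, 132]
2 0.024 [319.  68.] [243, 243, 243, 243, 243, 243, 243, 243, 243, 243, 243, 243, 243, 242, 239, 214, 145, 79, 65, 96, 96, 124, 137, 140, 139, 132, 124, 124, 120, 120, 120, 120, 119, 119, 120, 120, 121, 121, 121, 121, 120]
  col rows 54 [243, 243, 243, 243, 243, 243, 243, 243, 242, 238, 214, 144, 79, 66, 96, 124, 137, 140, 138, 132, 126, 122, 121, 121]
2 0.0115 [319.  64.] [198, 228, 24
[... 224 characters left out ...]
 102, 101, 115, 150, 194, 222, 229, 231, 231, 231, 231, 230, 231, 230, 230, 228, 207, 207, 157, 101, 71, 66, 68, 80, 80, 99, 113, 120, 119, 119, 120, 121, 121, 121, 121, 121, 121, 121]
  col rows 54 [132, 143, 169, 200, 222, 229, 230, 231, 230, 230, 230, 231, 230, 227, 208, 157, 102, 72, 67, 70, 83, 102, 115, 120]
3 0.0115 [355.  64.] [214, 225, 227, 215, 175, 128, 97, 91, 93, 93, 98, 129, 172, 214, 228, 230, 231, 231, 231, 231, 231, 230, 230, 230, 227, 208, 158, 103, 73, 73, 66, 71, 84, 102, 116, 116, 119, 120, 121, 120, 120]
[(np.int32(940), array([178.71702128,  51.22446809])), (np.int32(665), array([526.50827068, 284.5443609 ]))]
[[179.91542698  51.87124052]
 [176.86069987  53.54556923]]
```

```bash
python3 -c "
from rig import env
print(env.close_job())"
```

```text
the job is handed in; nothing more can be done
None
```

The job is handed in: camera measurements put the lid caught shut, the two-dot key locked down and the other two keys up; the judge gave no verdict, and I did not re-check the cups, teapot, lamp and tin, though the gripper touched the cup rack at up to about 16 N.

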